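Fit the LED module in the microscope lamphouse and hold it home

ROBOT

A 6-joint arm with a two-finger parallel gripper is mounted at the origin on the work surface. World frame = base frame: x ahead of the robot, y to its left, z up, the work surface at z = 0. Lengths are in m, angles in rad, forces in N, time in s.
With the tool pointing down it reaches from about 0.15 to 0.775 m from the base axis. Payload 6.1 kg.
Tool frame: the origin (TCP) lies on the front face of the gripper's body, between the roots of the fingers; the fingertips stand 73 mm ahead of it and the grasp point (between the pads) lies 54 mm ahead of it (env.grip_point_offset is the distance from the TCP to the grasp point, in m); y points along the fingers, z is the direction in which the jaws open and shut, and the axes are right-handed (so a half turn about y gives the same grasp; the last joint's range is limited). The gripper opens to 85 mm and grips with 20 to 120 N. Pads are 22 mm wide; open, the fingers measure 114 mm over their backs; the gripper's body (76 mm by 85 mm) begins 54 mm behind the grasp point. The pads swing forward as they close: fully open they stand 13 mm farther back than shut.
Start: joints at [-1.22, 0.126, -0.04, 1.405, 0, 1.571], TCP at [0.18, -0.493, 0.304] pointing down, gripper open.
Joint ranges: [-2.72, 2.72], [-0.95, 1.95], [-1.27, 1.35], [-1.78, 2.02], [-1.46, 1.47], [-3.14, 3.14]. Speed limits (rad/s): [2.39, 2.39, 3.01, 3.14, 3.14, 3.14].

INTERFACE

Orientations are given as a rotation vector (axis times angle).
In Python, from station import env, eyes gives the robot as it stands.
- The arm moves only by the shell command python3 -m inch 'ROWS' [FORCE]. ROWS is JSON, a list of rows, each a list of 3 entries, a list of its own where there are three numbers: the shift along the tool's x, y, z in cm, then the turn, a rotation vector about the tool's x, y, z in degrees, then the gripper's target within -1 to 1 (shut at 1, half-way at 0, fully open at -1). A call has 1 to 10 rows; each row is the pose to reach, as a shift and turn from the pose measured when the call began, along the tool's axes at that moment; what a row does not reach only later rows make up. A row lasts 1/12 s, in which the tool goes at most 41.7 mm and 7.16 degrees, less where a joint would pass 70% of its speed; a pose out of reach is approached as far as the arm can. A call with a gripper value outside its range is refused whole. The fingers move at their own pace and stop on an object; FORCE is the grip in N (left out, the last holds). Time passes only in rows, so rows that repeat a pose let the fingers close. It gives the time, the measured TCP pose, the force and the opening at its end, in the units of the state.
- env.read_state(): the state, without advancing time (a new reading comes with each control period).
- eyes.camera(name): name is "side" or "top" or "wrist"; returns the picture (420x560x3 uint8, red, green, blue); there is no depth.
- eyes.camera_params(name): a dict with "fx", "fy", "cx", "cy" (pixels), "R" (3x3) and "t" (3): a world point X has camera coordinates R X + t; the wrist camera has in their place "mount" (4x4, takes a point from camera to tool coordinates, whose origin is the TCP and whose axes are the tool frame's). Camera axes: x right, y down, z forward; pixel columns grow to the right and rows downward; lengths in m; the calibration is good to about 2 mm. A picture is of the moment at which its call begins: read the wrist's pose just before it. camera_params takes no time and is no camera call.
- env.hand_in(): hands the job in, once; it reports no verdict.
The state is a dict: "t": time; "joint_positions": joint angles; "qd": joint speeds; "effort": joint torques, N m; "position": TCP position; "eef_rot": TCP orientation; "wrist_force": force on the tool from outside, world axes, zero at the start; "torque": the same for the moment, N m; "grip_width": opening from 0.0 (shut) to 1.0 (fully open).
Only numpy, scipy, OpenCV 4.12 (cv2) and the standard library are available. Lean on these libraries where they do the work, as an engineer would, in place of code of your own. Each camera call takes 0.05 s, during which the arm holds its last target. There are 200 camera calls.

TASK

Take the LED module out of the blue tray and fit it in the bayonet socket on top of the microscope lamphouse: pins down through the notches at the red marks, push the collar flush with the lamphouse against the spring, and turn it clockwise (seen from above) until it stops at the green marks. Do not let go: finish still gripping it, pressed down flush and turned to the stop, so that I can tighten the locking screw. Do not tip the module over, and leave the tube rack, the wash bottle and the screwdriver where they are.

Things in the scene. Friction and masses are not known exactly. Their poses are not given: they have to be found in the camera images.
- led_module: Loose LED lamp module, about 0.24 kg, 70 mm tall, upright in the tray. Origin: centre of its underside, z up. Aluminium sleeve diameter 38 mm, z 0-26 mm (lower rim chamfered); collar diameter 64, z 26-30; dark finned round heat sink diameter 48, z 30-70. Two pins along +x and -x. A red stripe across the black top and red marks on the collar lie along x. The same after half a turn.
- module_seat (a point): Centre of the underside of the module's collar, 26 mm above the module's origin, same axes. Meets socket_mouth when the module is fully home.
- module_grip (a point): On the module's axis, 52 mm above its origin: middle of the heat sink's grip length (diameter 48 mm), 22 mm above the collar's top. Can be gripped at any angle; the fingertips may rest on the collar.
- module_pin (a point): Outer end of the pin on the module's +x side, 25 mm from its axis, 16.5 mm below the collar's underside. Round steel pin, diameter 7 mm, square to the sleeve; its twin is opposite.
- lamphouse: Fixed black louvred box 110 x 110 mm on a round steel foot of diameter 160 mm; top face 128 mm above the bench. Origin: centre of the underside of the foot, z up. A small brass locking screw stands 22 mm out of its +y side, 16 mm below the top face, and nothing else near the top. The bayonet socket is in the middle of the top face.
- socket_mouth (a point): Centre of the steel socket bore (diameter 41 mm) in the plane of the top face; axes as the lamphouse, x to a notch, z up. The pins drop through the notches past an 11 mm ledge. The module then turns only while its collar is less than 2 mm off the face, only clockwise from above, by 83 deg (1.45 rad) to a hard stop. Let go there, it springs up 5 mm into the catch.
- socket_notch (a point): Middle of the notch on the socket's +x side, in the top face, 25 mm from the axis; its twin is opposite. 12 mm wide, reaching to a radius of 28 mm. A red mark (14 x 5 mm) lies just outside each notch.
- socket_stop (a point): Green mark (14 x 5 mm) on the top face, 44 mm from the socket's axis, 83 deg clockwise from the +x notch: where that pin stands at the hard stop. Its twin is opposite.
- contact_ring (a joint): Copper spring-loaded contact ring in the socket: how far it is pushed down, m. 0 when free (face 14 mm below the top face), 0.012 with the module flush. Pushes back with 5 N when free, 0.7 N more per mm, so 13 N with the module flush. Beyond that the collar rests hard on the top face.
- tray: Fixed blue open parts tray 150 x 150 mm, walls 22 mm high and 4 mm thick. Origin: centre of its underside; inner floor 4 mm above the bench.
- tube_rack: White rack with four capped tubes, 50 x 120 mm, 96 mm tall, loose; leave it alone. Origin: centre of the underside.
- wash_bottle: White wash bottle with a blue spout, diameter 68 mm, 198 mm tall, loose; leave it alone. Origin: centre of the underside.
- screwdriver: Screwdriver with a red handle, 170 mm long, lying on the bench along its x, loose; leave it alone. Origin: underside, middle of its length.
Mind the look-alikes: they are no part of the job. There is more than one size of the led_module; the job needs the larger. Several things have the shape of the lamphouse; the one meant has the colours described above.

How it is judged:
On the way, in this order (a step that is already met when the one before it is completed fails the run):
1. the module is lifted in the gripper, clear of the tray and the lamphouse (contact force between the fingers and led_module above 1 N and height (world z) of led_module above 0.04 m and contact force between tray and led_module below 0.1 N), for 0.1 s.
2. the pins are through the notches and the collar is pushed home, not yet turned (horizontal distance between module_seat and socket_mouth below 0.004 m and z of module_seat in the frame of socket_mouth below 0.0028 m and angle between the x axis of led_module and the x axis of lamphouse, either way round below 0.35 rad), for 0.02 s.
At the end, for the whole second after the job is handed in: Module still gripped (over 3 N) and at rest in the socket: collar within 2 mm of the lamphouse's top face against the spring (contact ring down over 9.5 mm), within 4 mm of centre, upright, turned over 1.3 rad (74 deg) from the notches, at its stop (contact force between the fingers and led_module above 3 N and horizontal distance between module_seat and socket_mouth below 0.004 m and z of module_seat in the frame of socket_mouth below 0.002 m and value of joint contact_ring above 0.0095 m and angle between the x axis of led_module and the x axis of lamphouse, either way round above 1.3 rad and angle between the z axis of led_module and the z axis of lamphouse, either way round below 0.08 rad and linear speed of led_module below 0.02 m/s); the arm keeps its last pose, push and grip.
It fails at once if the module is tipped over (angle between led_module's own z axis and vertical above 0.6 rad).
It fails at once if the tube rack is disturbed (distance of tube_rack from where it was at the start of the episode above 0.02 m or angle between tube_rack's own z axis and vertical above 0.3 rad).
It fails at once if the wash bottle is disturbed (distance of wash_bottle from where it was at the start of the episode above 0.02 m or angle between wash_bottle's own z axis and vertical above 0.3 rad).
It fails at once if the screwdriver is disturbed (distance of screwdriver from where it was at the start of the episode above 0.02 m).
It also fails if it takes over 45 s, if anything falls off the work surface, if the arm or the gripper's body presses on something with over 40 N, if the wrist force passes 120 N, or if a joint passes its speed limit or range.

## Working session

There is one attempt and no reset: what is moved stays moved. The work goes in short steps, Python scripts to look and compute and a shell command to move; the robot and the scene stay as the last step left them, time stands still between calls to the robot, and variables do not carry over. Pictures are saved under pics/ and viewed, about 8 in all and at most 12, crops included, and the job is handed in when it is done.

```bash
ls; mkdir -p pics
python3 - <<'E'
from station import env, eyes
import cv2,numpy as np
for n in("top","side"):
    im=eyes.camera(n); cv2.imwrite(f"pics/{n}0.png",im[:,:,::-1])
    p=eyes.camera_params(n); print(n,p)
print(eyes.camera_params("wrist")); print(env.read_state(),env.grip_point_offset)
E
```

```text
pics
top {'fx': 526.9832006001844, 'fy': 526.9832006001844, 'cx': 287.90248996097404, 'cy': 208.96622990165648, 'R': array([[-2.53501105e-02, -9.99678297e-01, -8.20761261e-04],
       [-9.91652283e-01,  2.52503987e-02, -1.26444324e-01],
       [ 1.26424371e-01, -2.39146782e-03, -9.91973366e-01]]), 't': array([-0.09264716,  0.61365039,  1.51340393])}
side {'fx': 386.77462754408344, 'fy': 386.77462754408344, 'cx': 279.701750886331, 'cy': 208.63009474319512, 'R': array([[-0.96666882, -0.25591388,  0.00771263],
       [-0.12801352,  0.45702116, -0.88019555],
       [ 0.22172942, -0.85184491, -0.47454854]]), 't': array([0.53571401, 0.21639066, 0.7694467 ])}
{'fx': 372.76214078064163, 'fy': 372.76214078064163, 'cx': 275.2285580733192, 'cy': 207.84496768690178, 'mount': array([[-7.44216330e-04,  9.46712099e-01,  3.22080188e-01,
        -8.27335807e-02],
       [ 5.81854875e-04, -3.22079813e-01,  9.46712340e-01,
        -7.00389256e-02],
       [ 9.99999554e-01,  8.91962711e-04, -3.11151994e-04,
         1.07064013e-04],
       [ 0.00000000e+00,  0.00000000e+00,  0.00000000e+00,
         1.00000000e+00]])}
{'t': 0.1, 'joint_positions': array([-1.22000987e+00,  1.26277859e-01, -4.04794906e-02,  1.40538418e+00,
       -5.18294235e-06,  1.57078521e+00]), 'qd': array([ 1.55345974e-04, -4.15002302e-04,  3.25654209e-03, -1.17296962e-04,
       -1.55868283e-03, -7.28429068e-05]), 'effort': array([ 7.75899080e-04, -4.36906600e+01,  3.53605056e+01,  1.37177765e-02,
       -6.73990570e-06,  9.17218813e-06]), 'position': array([ 0.18032014, -0.49278905,  0.3032408 ]), 'eef_rot': array([-0.3601297 ,  2.03207591, -2.02934606]), 'wrist_force': array([-0.08995495, -0.69495058, -0.52430312]), 'torque': array([-0.01420936,  0.02488665, -0.02170804]), 'grip_width': 1.003500996412458} 0.0539
```

View pics/top0.png

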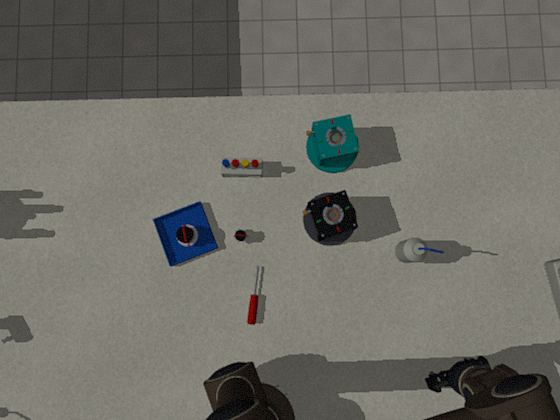

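View pics/side0.png

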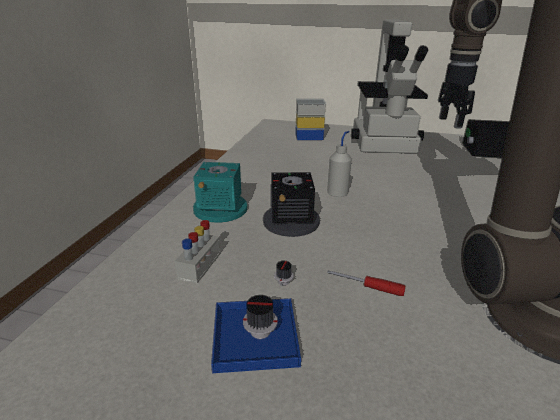

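The top view shows the module in the tray at (187,236) with its red stripe nearly vertical. The black lamphouse is at (333,215), the teal decoy at (335,138) and the small decoy module at (241,235). Next I'll measure.

```bash
cat > h.py <<'E'
from station import env, eyes
import cv2, numpy as np
from scipy.spatial.transform import Rotation as Ro
def cam(n):
    p=eyes.camera_params(n)
    if n=="wrist":
        s=env.read_state(); T=np.eye(4); T[:3,:3]=Ro.from_rotvec(s["eef_rot"]).as_matrix(); T[:3,3]=s["position"]
        M=T@p["mount"]; R=M[:3,:3].T; t=-R@M[:3,3]
    else: R,t=p["R"],p["t"]
    return p,R,t
def ray(c,uv,z):
    p,R,t=c; d=R.T@np.array([(uv[0]-p["cx"])/p["fx"],(uv[1]-p["cy"])/p["fy"],1]); o=-R.T@t
    return o+d*(z-o[2])/d[2]
def proj(c,X):
    p,R,t=c; q=R@X+t; return np.array([p["fx"]*q[0]/q[2]+p["cx"],p["fy"]*q[1]/q[2]+p["cy"]])
def mask(im,k):
    a=im.astype(int); r,g,b=a[...,0],a[...,1],a[...,2]
    return {"red":(r>90)&(r>2*g)&(r>2*b),"green":(g>60)&(g>1.5*r)&(g>1.3*b),}[k].astype(np.uint8)
def blobs(im,k,roi=None,amin=4):
    m=mask(im,k)
    if roi: z=np.zeros_like(m); x0,y0,x1,y1=roi; z[y0:y1,x0:x1]=1; m=m*z
    n,l,s,c=cv2.connectedComponentsWithStats(m)
    return [(c[i],s[i]) for i in range(1,n) if s[i][4]>=amin],l
E
python3 - <<'E'
from h import *
im=cv2.cvtColor(cv2.imread("pics/top0.png"),cv2.COLOR_BGR2RGB); c=cam("top")
for k,roi,z in(("red",(165,215,210,258),.074),("red",(300,185,365,245),.128),("green",(300,185,365,245),.128)):
    for ce,s in blobs(im,k,roi,2)[0]: print(k,ce.round(1),s,ray(c,ce,z).round(4))
for n,uv in(("bottle",(411,250)),("rack",(242,168)),("small",(240,236)),("teal",(335,138))): print(n,ray(c,uv,.08).round(3))
s=cv2.resize(im[180:260,150:370],None,fx=3.6,fy=3.6,interpolation=cv2.INTER_CUBIC); cv2.imwrite("pics/topc.png",s[:,:,::-1])
E
```

```text
red [183.7 233.5] [182 228   4  13  20] [0.5435 0.1918 0.074 ]
red [188.5 244.5] [188 244   2   2   4] [0.5116 0.1781 0.074 ]
red [327.5 199. ] [327 197   2   5   6] [ 0.6249 -0.2188  0.128 ]
red [337.8 228.7] [337 227   3   4   6] [ 0.5414 -0.2445  0.128 ]
green [347. 207.] [345 206   5   3   9] [ 0.6011 -0.2722  0.128 ]
green [318.1 220.6] [316 219   5   4   9] [ 0.5653 -0.1907  0.128 ]
bottle [ 0.48  -0.454  0.08 ]
rack [0.729 0.022 0.08 ]
small [0.532 0.03  0.08 ]
teal [ 0.811 -0.251  0.08 ]
```

View pics/topc.png

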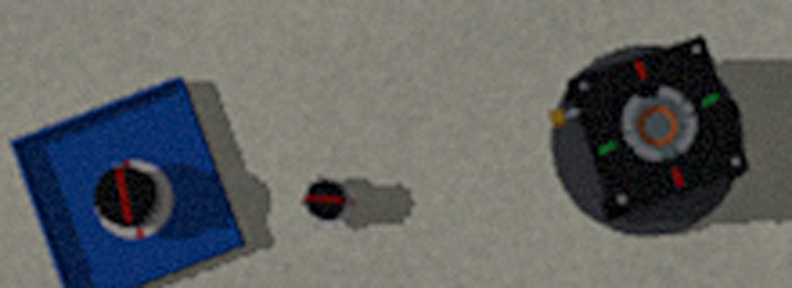

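Both mark pairs give the same socket centre, about (0.583, -0.2315), with its notch axis at about 17°. The module is near (0.541, 0.190) with its stripe at about 8°. I'll work out a move above the tray and a refining wrist view.

```bash
cat >> h.py <<'E'
def tool():
    s=env.read_state(); R=Ro.from_rotvec(s["eef_rot"]).as_matrix(); return s,R
def goto(P,yaw):
    """TCP target P, tool y down, tool x at world yaw deg -> shift cm, rotvec deg in tool axes"""
    s,R=tool(); a=np.radians(yaw); x=np.array([np.cos(a),np.sin(a),0]); y=np.array([0,0,-1.]); G=np.c_[x,y,np.cross(x,y)]
    print("shift cm",(R.T@(np.array(P)-s["position"])*100).round(2),"turn",np.degrees(Ro.from_matrix(R.T@G).as_rotvec()).round(2),
      "| yaw now",np.degrees(np.arctan2(R[1,0],R[0,0])).round(2),"pos",s["position"].round(4),"q",np.degrees(s["joint_positions"]).round(1),"F",s["wrist_force"].round(1),"w",round(s["grip_width"],3),"t",round(s["t"],2))
E
python3 - <<'E'
from h import *
s,R=tool(); print(R.round(3))
goto([.541-.05,.190-.02,.30],19)
E
```

```text
[[-0.939 -0.     0.344]
 [-0.344  0.001 -0.939]
 [ 0.    -1.    -0.001]]
shift cm [-51.95   0.39 -51.57] turn [ 0.000e+00 -1.789e+02 -1.200e-01] | yaw now -159.9 pos [ 0.1803 -0.4928  0.3032] q [-69.9   7.2  -2.3  80.5  -0.   90. ] F [-0.1 -0.7 -0.5] w 1.004 t 0.1
```

Run:
```python
from h import *
goto([.541,.190,.28],-71)
```

```text
shift cm [-57.34   2.39 -51.72] turn [ 6.00e-02 -8.89e+01 -6.00e-02] | yaw now -159.9 pos [ 0.1803 -0.4928  0.3032] q [-69.9   7.2  -2.3  80.5  -0.   90. ] F [-0.1 -0.7 -0.5] w 1.004 t 0.1
```

```bash
python3 -m inch '[[[-57.3,1,-51.7],[0,-89,0],-1],[[-57.3,1,-51.7],[0,-89,0],-1],[[-57.3,1,-51.7],[0,-89,0],-1],[[-57.3,1,-51.7],[0,-89,0],-1],[[-57.3,1,-51.7],[0,-89,0],-1],[[-57.3,1,-51.7],[0,-89,0],-1],[[-57.3,1,-51.7],[0,-89,0],-1],[[-57.3,1,-51.7],[0,-89,0],-1],[[-57.3,1,-51.7],[0,-89,0],-1],[[-57.3,1,-51.7],[0,-89,0],-1]]' 30; python3 -c "
from h import *
goto([.541,.190,.28],-71)"
```

```text
t: 0.93
position: [0.3751, -0.1225, 0.2985]
eef_rot: [-1.225, 1.183, -1.182]
wrist_force: [0.6, 0.1, 0.2]
grip_width: 0.996
shift cm [-30.64   1.88  17.7 ] turn [-1.000e-02 -1.694e+01 -6.000e-02] | yaw now -87.94 pos [ 0.3751 -0.1225  0.2985] q [-18.1  -6.9 -17.1  79.8   0.1  69.8] F [0.6 0.1 0.2] w 0.996 t 0.93
```

```bash
python3 -m inch '[[[-30.6,1.9,17.7],[0,-17,0],-1],[[-30.6,1.9,17.7],[0,-17,0],-1],[[-30.6,1.9,17.7],[0,-17,0],-1],[[-30.6,1.9,17.7],[0,-17,0],-1],[[-30.6,1.9,17.7],[0,-17,0],-1],[[-30.6,1.9,17.7],[0,-17,0],-1],[[-30.6,1.9,17.7],[0,-17,0],-1],[[-30.6,1.9,17.7],[0,-17,0],-1],[[-30.6,1.9,17.7],[0,-17,0],-1],[[-30.6,1.9,17.7],[0,-17,0],-1]]'
python3 - <<'E'
from h import *
c=cam("wrist"); im=eyes.camera("wrist"); cv2.imwrite("pics/w1.png",im[:,:,::-1])
goto([.541,.190,.28],-71)
for ce,s in blobs(im,"red",None,15)[0]: print(ce.round(1),s,ray(c,ce,.074).round(4))
E
```

```text
t: 1.77
position: [0.5423, 0.1935, 0.2777]
eef_rot: [-1.35, 0.96, -0.956]
wrist_force: [-1.0, -1.1, 0.2]
grip_width: 0.997
shift cm [ 0.14 -0.19 -0.08] turn [ 0.13  0.24 -0.06] | yaw now -70.76 pos [0.5413 0.1916 0.2781] q [19.5 12.7  1.1 78.5  0.1 90.2] F [-0.2 -0.5 -0.7] w 1.001 t 1.82
[241.7 180.6] [239 179   7   4  25] [0.5139 0.1963 0.074 ]
[305.7 189.6] [303 188   6   4  19] [0.5621 0.2058 0.074 ]
[273.3 198.7] [246 193  56  13 317] [0.5412 0.1907 0.074 ]
[ 22. 285.] [   0  263   51   42 1198] [0.3681 0.0501 0.074 ]
[214.9 336.8] [209 325  12  24  68] [0.5346 0.0539 0.074 ]
```

View pics/w1.png

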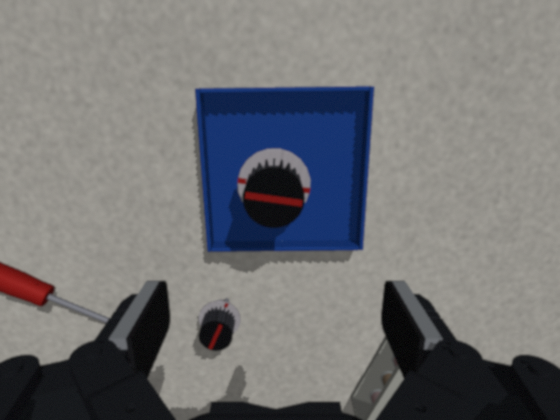

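The wrist view shows the module upright at (273,199), with the red stripe sloping slightly, the collar marks at (242,181) and (306,190), and the jaws clear. I'll re-measure now that the arm is settled.

Run:
```python
from h import *
c=cam("wrist"); im=eyes.camera("wrist")
b,l=blobs(im,"red",(225,160,325,225),12)
m=[]
for ce,s in b:
    if s[4]<100: m.append(ray(c,ce,.034)); print("collar",m[-1].round(4))
    else:
        pts=np.argwhere(l==l[int(ce[1]),int(ce[0])])[:,::-1]
        W=np.array([ray(c,p,.074)[:2] for p in pts]); u,sv,vt=np.linalg.svd(W-W.mean(0)); print("stripe",ray(c,ce,.074).round(4),np.degrees(np.arctan(vt[0][1]/vt[0][0])))
m=np.array(m); d=m[1]-m[0]; print("mid",m.mean(0),np.linalg.norm(d),np.degrees(np.arctan2(d[1],d[0])))
goto([.541,.1907,.004+.052+.0539-.002],-71)
```

```text
collar [0.5135 0.1853 0.034 ]
collar [0.5693 0.1964 0.034 ]
stripe [0.541  0.1907 0.074 ] 10.840044548148514
mid [0.54136454 0.19082456 0.034     ] 0.05688677333048103 11.236570622680693
shift cm [-0.02 17.08  0.07] turn [ 0.11  0.15 -0.04] | yaw now -70.85 pos [0.5408 0.1903 0.2787] q [19.4 12.6  1.  78.6  0.  90.2] F [ 0.5 -1.1  0.6] w 1.0 t 1.87
```

```bash
python3 -m inch '[[[0,4,0.05],[0,0,0],-1],[[0,8,0.05],[0,0,0],-1],[[0,12,0.05],[0,0,0],-1],[[0,14.5,0.05],[0,0,0],-1],[[0,16,0.05],[0,0,0],-1],[[0,16.7,0.05],[0,0,0],-1],[[0,17,0.05],[0,0,0],-1],[[0,17,0.05],[0,0,0],-1],[[0,17,0.05],[0,0,0],-1]]'; python3 -c "
from h import *
goto([.5412,.1908,.108],-71)"
```

```text
t: 2.62
position: [0.5416, 0.1902, 0.1102]
eef_rot: [-1.348, 0.96, -0.96]
wrist_force: [-0.0, -0.3, 0.3]
grip_width: 0.997
shift cm [-0.07  0.22 -0.01] turn [-0.01  0.11 -0.04] | yaw now -70.89 pos [0.5416 0.1902 0.1102] q [ 19.3  16.3 -15.8  57.9   0.   90.2] F [-0.  -0.3  0.3] w 0.997 t 2.62
```

```bash
python3 -m inch '[[[0,0.1,0],[0,0,0],0],[[0,0.1,0],[0,0,0],1],[[0,0.1,0],[0,0,0],1],[[0,0.1,0],[0,0,0],1],[[0,0.1,0],[0,0,0],1],[[0,0.1,0],[0,0,0],1],[[0,0.1,0],[0,0,0],1],[[0,0.1,0],[0,0,0],1],[[0,0.1,0],[0,0,0],1],[[0,0.1,0],[0,0,0],1]]' 80; python3 -c "
from h import *
goto([.5412,.1908,.3],-71)"
```

```text
t: 3.45
position: [0.542, 0.1904, 0.1104]
eef_rot: [-1.347, 0.959, -0.96]
wrist_force: [-1.5, -0.1, 5.5]
grip_width: 0.543
shift cm [ -0.07 -18.96  -0.03] turn [-0.11  0.13 -0.03] | yaw now -70.87 pos [0.542  0.1904 0.1104] q [ 19.3  16.3 -15.8  57.8   0.   90.2] F [-1.5 -0.1  5.5] w 0.543 t 3.45
```

```bash
python3 -m inch '[[[0,-1,0],[0,0,0],1],[[0,-3,0],[0,0,0],1],[[0,-6,0],[0,0,0],1],[[0,-9.5,0],[0,0,0],1],[[0,-13,0],[0,0,0],1],[[0,-16,0],[0,0,0],1],[[0,-18,0],[0,0,0],1],[[0,-19,0],[0,0,0],1],[[0,-19,0],[0,0,0],1],[[0,-19,0],[0,0,0],1]]'
python3 - <<'E'
from h import *
goto([.583,-.2315,.30],-65)
c=cam("wrist"); im=eyes.camera("wrist"); cv2.imwrite("pics/w2.png",im[:,:,::-1])
E
```

```text
t: 4.28
position: [0.5416, 0.1902, 0.2998]
eef_rot: [-1.347, 0.959, -0.96]
wrist_force: [0.5, 0.1, -3.5]
grip_width: 0.545
shift cm [41.2  -0.06 -9.91] turn [-0.08 -5.87 -0.03] | yaw now -70.87 pos [0.5416 0.1902 0.2998] q [19.3 12.5  3.6 81.   0.  90.2] F [ 0.5  0.1 -3.5] w 0.545 t 4.28
```

View pics/w2.png

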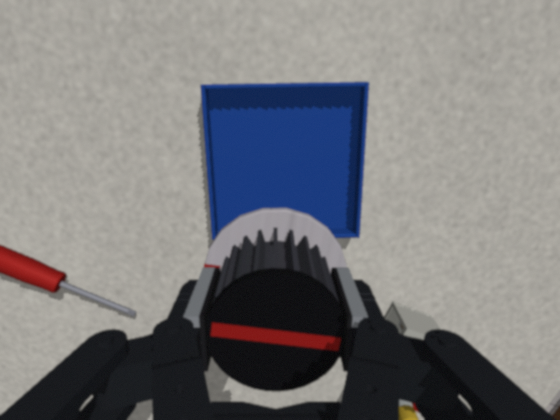

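The module is lifted and the tray is empty; the stripe runs from (210,329) to (340,343). Next I'll measure how it sits in the grip.

```bash
cat >> h.py <<'E'
def inhand():
    """stripe centre (tool x,z mm), angle of stripe from tool x toward world-ccw (deg), from wrist view"""
    s,R=tool(); c=cam("wrist"); im=eyes.camera("wrist")
    b,l=blobs(im,"red",(190,290,370,380),200); ce,st=max(b,key=lambda q:q[1][4])
    pts=np.argwhere(l==l[int(ce[1]),int(ce[0])])[:,::-1]; ztop=s["position"][2]-.0364
    L=np.array([R.T@(ray(c,p,ztop)-s["position"]) for p in pts])[:,[0,2]]*1000
    (_,_,ang)=cv2.minAreaRect(L.astype(np.float32)); u,sv,vt=np.linalg.svd(L-L.mean(0),full_matrices=False); d=vt[0]
    q=L-L.mean(0); ext=(q@d)
    mid=L.mean(0)+d*(ext.max()+ext.min())/2
    w=R[:,0]*d[0]+R[:,2]*d[1]; a=np.degrees(np.arctan(w[1]/w[0]))
    print("stripe mid tool x,z mm",mid.round(1),"len",round(np.ptp(ext),1),"world angle",a.round(2))
    return mid,a
E
python3 - <<'E'
from h import *
inhand(); goto([.583,-.2315,.30],-65)
E
```

```text
stripe mid tool x,z mm [-0.5 -0.9] len 42.4 world angle 11.44
shift cm [41.2  -0.18 -9.85] turn [ 0.08 -5.88 -0.04] | yaw now -70.88 pos [0.5411 0.19   0.2983] q [19.3 12.6  3.5 81.   0.  90.2] F [-0.9 -0.5 -2.5] w 0.544 t 4.38
```

```bash
python3 -c "
from h import *
goto([.617,-.305,.30],-65)"; python3 -m inch '[[[4,0,-0.8],[0,-1,0],1],[[8,0,-1.6],[0,-2,0],1],[[12,0,-2.4],[0,-3,0],1],[[16,0,-3.2],[0,-4,0],1],[[20,0,-4.0],[0,-5,0],1],[[24,0,-4.8],[0,-5.8,0],1],[[28,0,-5.6],[0,-5.8,0],1],[[32,0,-6.4],[0,-5.8,0],1],[[36,0,-7.2],[0,-5.8,0],1],[[39,0,-8],[0,-5.8,0],1]]';python3 -c "
from h import *
goto([.617,-.305,.30],-65)"
```

```text
shift cm [49.25 -0.18 -9.05] turn [ 0.08 -5.88 -0.04] | yaw now -70.88 pos [0.5411 0.19   0.2983] q [19.3 12.6  3.5 81.   0.  90.2] F [-0.9 -0.5 -2.5] w 0.544 t 4.38
t: 5.22
position: [0.5929, -0.2076, 0.2957]
eef_rot: [-1.386, 0.888, -0.881]
wrist_force: [0.1, 0.7, -2.9]
grip_width: 0.54
shift cm [ 9.85 -0.44 -1.91] turn [ 0.23 -0.16 -0.14] | yaw now -65.16 pos [ 0.5929 -0.2076  0.2957] q [-19.3  18.9  11.5  82.8  -0.1  45.9] F [ 0.1  0.7 -2.9] w 0.54 t 5.22
```

```bash
python3 -m inch '[[[4,-0.4,-0.8],[0,0,0],1],[[7,-0.4,-1.4],[0,0,0],1],[[9.8,-0.4,-1.9],[0,0,0],1],[[9.8,-0.4,-1.9],[0,0,0],1],[[9.8,-0.4,-1.9],[0,0,0],1],[[9.8,-0.4,-1.9],[0,0,0],1]]'
python3 - <<'E'
from h import *
c=cam("wrist"); im=eyes.camera("wrist"); cv2.imwrite("pics/w3.png",im[:,:,::-1])
for k in("red","green"):
    for ce,s in blobs(im,k,None,12)[0]: print(k,ce.round(1),s,ray(c,ce,.128).round(4))
inhand(); goto([.583,-.2315,.30],-65)
E
```

```text
t: 5.72
position: [0.6165, -0.3043, 0.2976]
eef_rot: [-1.386, 0.891, -0.878]
wrist_force: [-0.2, 0.0, -2.2]
grip_width: 0.54
red [203.8  76.6] [192  71  25  12 232] [ 0.5396 -0.2446  0.128 ]
red [346.5  97.3] [335  92  24  12 219] [ 0.6241 -0.2188  0.128 ]
red [494.8 233. ] [486 229  19   9 103] [ 0.7598 -0.255   0.128 ]
red [207.8 265.7] [205 265   8   2  12] [ 0.589  -0.3626  0.128 ]
red [273.3 336.1] [ 210  322  130   28 1804] [ 0.6567 -0.3972  0.128 ]
green [277.    9.9] [272   0  11  21 228] [ 0.5647 -0.1929  0.128 ]
green [274.7 158.2] [270 147  10  23 217] [ 0.5998 -0.2719  0.128 ]
green [531.7 301.4] [526 294  12  16 106] [ 0.8163 -0.2887  0.128 ]
stripe mid tool x,z mm [-0.4 -0.2] len 44.1 world angle 17.26
shift cm [-7.94 -0.08 -0.03] turn [ 0.27 -0.09 -0.21] | yaw now -65.09 pos [ 0.6167 -0.3034  0.2989] q [-26.2  26.1  22.3  86.5  -0.1  38.9] F [ 0.  -0.  -2.7] w 0.54 t 5.82
```

View pics/w3.png

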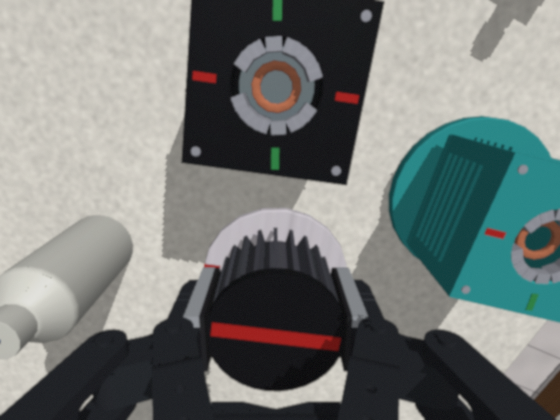

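Socket centre (0.582, -0.2317) at 17.0°, consistent between marks and close to the top view; module in hand is at 17.3°. I'll move over it and down to just above the mouth.

```bash
python3 -c "
from h import *
goto([.5822,-.232,.25],-65.2)"; python3 -m inch '[[[-3,0,0],[0.2,0,-0.2],1],[[-6,0,0],[0.2,0,-0.2],1],[[-7.85,0,0],[0.2,0,-0.2],1],[[-7.85,0,0],[0.2,0,-0.2],1],[[-7.85,2,0],[0.2,0,-0.2],1],[[-7.85,3.5,0],[0.2,0,-0.2],1],[[-7.85,4.9,0],[0.2,0,-0.2],1],[[-7.85,4.9,0],[0.2,0,-0.2],1],[[-7.85,4.9,0],[0.2,0,-0.2],1]]';python3 - <<'E'
from h import *
goto([.5822,-.232,.238],-65.2)
inhand()
im=eyes.camera("side"); cv2.imwrite("pics/s1.png",cv2.resize(im[100:270,180:420],None,fx=3.2,fy=3.2)[:,:,::-1])
E
```

```text
shift cm [-7.91  4.92 -0.1 ] turn [ 0.28  0.11 -0.21] | yaw now -65.09 pos [ 0.6167 -0.3034  0.2989] q [-26.2  26.1  22.3  86.5  -0.1  38.9] F [ 0.  -0.  -2.7] w 0.54 t 5.82
t: 6.57
position: [0.583, -0.2314, 0.25]
eef_rot: [-1.386, 0.885, -0.881]
wrist_force: [-0.5, 0.1, -2.2]
grip_width: 0.54
shift cm [ 0.02  1.2  -0.09] turn [ 0.13  0.16 -0.06] | yaw now -65.04 pos [ 0.583  -0.2314  0.25  ] q [-21.6  18.7   5.5  76.9  -0.1  43.4] F [-0.5  0.1 -2.2] w 0.54 t 6.57
stripe mid tool x,z mm [-0.3 -0.2] len 44.2 world angle 17.11
```

View pics/s1.png

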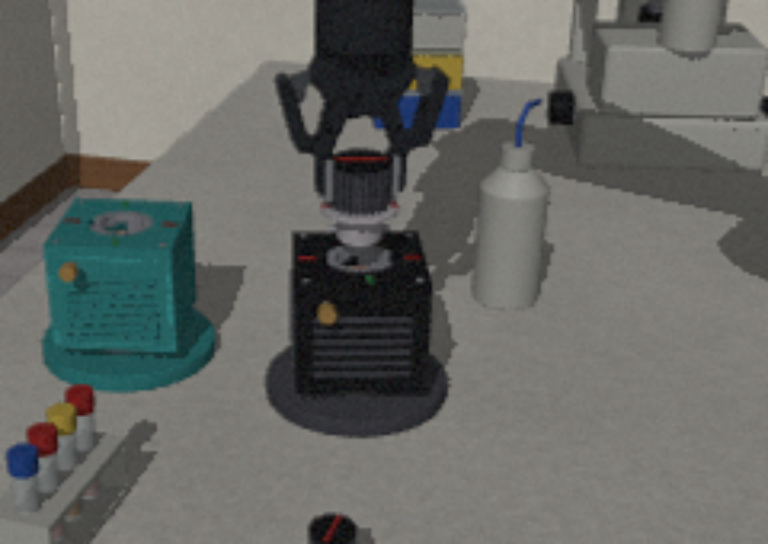

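The module hangs upright right above the black lamphouse's socket, clear of everything else. I'll descend gently.

```bash
python3 -m inch '[[[0,0.5,-0.1],[0,0,0],1],[[0,1,-0.1],[0,0,0],1],[[0,1.4,-0.1],[0,0,0],1],[[0,1.8,-0.1],[0,0,0],1],[[0,2.2,-0.1],[0,0,0],1],[[0,2.5,-0.1],[0,0,0],1],[[0,2.8,-0.1],[0,0,0],1],[[0,2.8,-0.1],[0,0,0],1]]' 120;python3 - <<'E'
from h import *
goto([.5822,-.232,.2084],-65.2)
inhand()
E
```

```text
t: 7.33
position: [0.5825, -0.2323, 0.2225]
eef_rot: [-1.385, 0.884, -0.883]
wrist_force: [-0.9, 0.3, -2.7]
grip_width: 0.538
shift cm [-0.04  1.41 -0.01] turn [ 0.07  0.13 -0.  ] | yaw now -65.07 pos [ 0.5825 -0.2323  0.2225] q [-21.7  18.9   2.3  73.4  -0.   43.3] F [-0.9  0.3 -2.7] w 0.538 t 7.33
stripe mid tool x,z mm [-0.5 -0.2] len 44.2 world angle 17.07
```

The pins are already in the notches with no contact force, so I'll push on.

```bash
python3 -m inch '[[[0,0.3,0],[0,0,0],1],[[0,0.6,0],[0,0,0],1],[[0,0.9,0],[0,0,0],1],[[0,1.1,0],[0,0,0],1],[[0,1.25,0],[0,0,0],1],[[0,1.4,0],[0,0,0],1],[[0,1.4,0],[0,0,0],1],[[0,1.4,0],[0,0,0],1]]' 120;python3 - <<'E'
from h import *
goto([.5822,-.232,.2084],-65.2)
inhand()
E
```

```text
t: 8.05
position: [0.5829, -0.2325, 0.2109]
eef_rot: [-1.385, 0.881, -0.885]
wrist_force: [-2.8, 1.8, 8.7]
grip_width: 0.536
shift cm [-0.08  0.25 -0.04] turn [-0.06  0.13  0.14] | yaw now -65.07 pos [ 0.5829 -0.2325  0.2109] q [-21.7  19.    0.9  71.8  -0.1  43.3] F [-2.8  1.8  8.7] w 0.536 t 8.05
stripe mid tool x,z mm [-0.4 -0.2] len 44.4 world angle 16.94
```

```bash
python3 -m inch '[[[0,0.2,0],[0,0,0],1],[[0,0.35,0],[0,0,0],1],[[0,0.5,0],[0,0,0],1],[[0,0.5,0],[0,0,0],1],[[0,0.5,0],[0,0,0],1]]' 120;python3 - <<'E'
from h import *
goto([.5822,-.232,.2084],-65.2)
E
```

```text
t: 8.52
position: [0.5827, -0.2325, 0.2086]
eef_rot: [-1.384, 0.879, -0.887]
wrist_force: [-5.8, 1.5, 13.9]
grip_width: 0.535
shift cm [-0.07  0.02 -0.02] turn [-0.16  0.13  0.25] | yaw now -65.07 pos [ 0.5827 -0.2325  0.2086] q [-21.7  18.9   0.5  71.4  -0.1  43.3] F [-5.8  1.5 13.9] w 0.535 t 8.52
```

```bash
python3 -m inch '[[[0,0.4,0],[0,0,0],1],[[0,0.6,0],[0,0,0],1],[[0,0.8,0],[0,0,0],1],[[0,0.8,0],[0,0,0],1],[[0,0.8,0],[0,0,0],1]]' 120;python3 - <<'E'
from h import *
goto([.5822,-.232,.2084],-65.2)
E
```

```text
t: 8.93
position: [0.5823, -0.2324, 0.2084]
eef_rot: [-1.383, 0.873, -0.893]
wrist_force: [-15.5, 5.9, 38.4]
grip_width: 0.537
shift cm [-0.04  0.    0.01] turn [-0.42  0.13  0.55] | yaw now -65.07 pos [ 0.5823 -0.2324  0.2084] q [-21.7  18.6   0.1  70.8  -0.1  43.3] F [-15.5   5.9  38.4] w 0.537 t 8.93
```

The force jumped to 38 N with no travel, so the collar is hard on the face. I'll ease off to about 25 N and turn clockwise (+tool y).

```bash
python3 -m inch '[[[0,0.5,0],[0,0,0],1],[[0,0.5,0],[0,6,0],1],[[0,0.5,0],[0,12,0],1],[[0,0.5,0],[0,18,0],1],[[0,0.5,0],[0,24,0],1],[[0,0.5,0],[0,30,0],1],[[0,0.5,0],[0,36,0],1],[[0,0.5,0],[0,42,0],1],[[0,0.5,0],[0,42,0],1]]' 120;python3 - <<'E'
from h import *
goto([.5822,-.232,.2084],-148.2)
inhand()
E
```

```text
t: 9.68
position: [0.5824, -0.2326, 0.2087]
eef_rot: [-1.042, 1.413, -1.44]
wrist_force: [-8.2, 3.8, 25.3]
grip_width: 0.539
shift cm [-0.05  0.02 -0.04] turn [-1.01 40.86 -0.2 ] | yaw now -107.34 pos [ 0.5824 -0.2326  0.2087] q [-21.7  18.4  -0.2  70.4  -0.1  85.6] F [-8.2  3.8 25.3] w 0.539 t 9.68
stripe mid tool x,z mm [-0.2  0.1] len 44.6 world angle -26.1
```

```bash
python3 -m inch '[[[0,0.5,0],[0,6,0],1],[[0,0.5,0],[0,12,0],1],[[0,0.5,0],[0,18,0],1],[[0,0.5,0],[0,24,0],1],[[0,0.5,0],[0,30,0],1],[[0,0.5,0],[0,35,0],1],[[0,0.5,0],[0,38,0],1],[[0,0.5,0],[0,40,0],1],[[0,0.5,0],[0,42,0],1],[[0,0.5,0],[0,42,0],1]]' 120;python3 - <<'E'
from h import *
goto([.5822,-.232,.2084],-148.2)
inhand(); print(env.read_state()["torque"])
E
```

```text
t: 10.57
position: [0.5815, -0.2325, 0.2086]
eef_rot: [-0.511, 1.899, -1.926]
wrist_force: [-11.3, 3.6, 27.5]
grip_width: 0.534
shift cm [-0.08  0.02 -0.  ] turn [-1.   -1.02 -0.63] | yaw now -149.21 pos [ 0.5815 -0.2325  0.2086] q [-2.180e+01  1.820e+01 -5.000e-01  7.020e+01 -1.000e-01  1.275e+02] F [-11.3   3.6  27.5] w 0.534 t 10.57
stripe mid tool x,z mm [-0.3  0.4] len 44.5 world angle -67.9
[1.27189769 3.14381091 0.05808272]
```

```bash
python3 -m inch '[[[0,0.5,0],[0,2,0],1],[[0,0.5,0],[0,3,0],1],[[0,0.5,0],[0,3,0],1],[[0,0.5,0],[0,3,0],1],[[0,0.5,0],[0,3,0],1]]' 120;python3 - <<'E'
from h import *
goto([.5822,-.232,.2084],-148.2)
inhand(); print(env.read_state()["torque"])
c=cam("wrist"); im=eyes.camera("wrist"); cv2.imwrite("pics/w4.png",im[:,:,::-1])
E
```

```text
t: 11.03
position: [0.5809, -0.2324, 0.2087]
eef_rot: [-0.465, 1.925, -1.958]
wrist_force: [-11.8, 2.1, 27.0]
grip_width: 0.537
shift cm [-0.14  0.03  0.02] turn [-1.18 -3.84 -0.76] | yaw now -152.03 pos [ 0.5809 -0.2324  0.2087] q [-2.180e+01  1.790e+01 -8.000e-01  6.990e+01 -1.000e-01  1.303e+02] F [-11.8   2.1  27. ] w 0.537 t 11.03
stripe mid tool x,z mm [-0.3  0.4] len 44.5 world angle -70.26
[0.99515063 3.09928066 1.11558806]
```

View pics/w4.png

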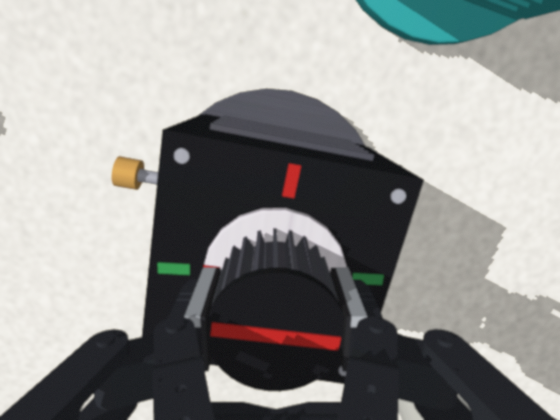

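The stripe now points at the green marks. The extra turn raised the wrist moment to 1.1 N m, so it is at the stop. I'll do a last check of the seat position, then hand in.

Run:
```python
from h import *
s,R=tool(); seat=s["position"]+R[:,1]*.0804
print("seat",seat.round(4),"off mm",((seat-[.582,-.2317,.128])*1000).round(1),"tilt rad",np.arccos(-R[2,1]).round(3),s["wrist_force"].round(1),s["torque"].round(2),"qd",np.abs(s["qd"]).max().round(4),s["t"])
```

```text
seat [ 0.5826 -0.2333  0.1283] off mm [ 0.6 -1.6  0.3] tilt rad 0.024 [-11.7   2.1  27.8] [0.99 3.13 1.1 ] qd 0.0022 11.1333
```

```bash
python3 -c "
from station import env
env.hand_in(); s=env.read_state(); print(s['t'],s['position'],s['wrist_force'],s['grip_width'])"
```

```text
the job is handed in; nothing more can be done
the job is handed in; nothing more can be done
```

The large LED module is out of the tray and fitted in the black lamphouse's socket. It is pushed flush and turned clockwise to the stop, and the arm is still gripping it for your locking screw. I handed in at about 11 s; `env.hand_in()` gives no verdict.

| Last check | Result | Limit |
|---|---|---|
| Collar height above the top face | about 0.3 mm | 2 mm |
| Distance from the socket's centre | about 1.7 mm | 4 mm |
| Tool tilt | 0.024 rad | 0.08 rad |
| Wrist force, vertical | about 28 N (spring: 13 N) | 120 N (total) |
| Grip setting | 120 N, jaws at rest on the heat sink | over 3 N contact |
| Joint speed | near zero | n/a |

- **Flush:** while pushing down, the force jumped to 38 N with no further travel, so the collar was hard on the face before I turned it.
- **Stop:** the wrist moment rose from 0.06 to 1.1 N m over the last few degrees of turn. This is how I judged it had reached the stop.
- **Disagreement:** the wrist camera put the turn at about 87°, against the stated 83°. I put this down to camera error and some give at the stop, and did not check it further.
- **Side load:** about 12 N of sideways force remains on the wrist.
- **Other objects:** I saw no sign that the arm touched the tube rack, wash bottle or screwdriver. I did not re-measure their positions at the end.

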